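# Hold the seal on a soap bar in the counter press

### The job

Take the pink one of the three soap bars lying on the counter by the press, lay it flat in the nest of the seal press's white tray and push the tray fully home under the press. Then press the red knob half-way down, until the black line on its stem is level with the rim of the steel collar (15 mm), and finish while still holding it there; never press the knob near its bottom stop, and leave the other things on the counter where they are.

Things in the scene. Friction and masses are not known exactly. Their poses are not given: they have to be found in the camera images.
- soap_pink: wrapped soap bar, pale pink with a brown paper band, 53 x 78 x 28 mm (54 mm between the fingers when gripped across its width), about 90 g; origin at the centre of its underside, x across its 53 mm width, y along its 78 mm length, z up. It lies flat in one of three places, which it swaps with the green and the cream bar. (A pink soap on the side cabinet belongs to the decoration.)
- soap_green: the same bar in green, not to be moved; same size and axes
- soap_cream: the same bar in cream (white), not to be moved; same size and axes
- oil_bottle: small amber dropper bottle, 33 mm across, 102 mm tall, not to be moved; origin at the centre of its underside
- tape_roll: roll of parcel tape lying flat, 92 mm across, 25 mm high, not to be moved; origin at the centre of its underside
- press: grey seal press, fixed to the counter: base 130 x 150 x 12 mm, two columns at y = +-64 mm and a crossbeam 40 mm deep (x) and 146 mm wide (y), from z = 62 to 96 mm, with a steel collar on top up to z = 104 mm. Origin on the counter below the knob's axis; x points the way the tray is pushed home, y to its left, z up.
- press_tray (a joint): the white tray's travel in m: 0 fully home below the beam, up to 0.11 pulled out toward the press's -x. It starts 0.085 to 0.11 out, slides with about 2 N of friction and stays where it is left. It lies 14 to 20 mm above the counter and is 96 mm wide.
- nest (a point): centre of the tray's nest, on its floor, 20 mm above the counter; moves with the tray; axes as the press's. The soap's 78 mm length goes along x. Inside 87 mm (x) by 63 mm (y), walls 12 mm high; those beside the soap's long sides stand only at the corners: the middle 55 mm of each side is open for fingers, over floor reaching to y = +-48 mm. With the tray home it is below the knob's axis.
- tray_front (a point): centre line of the outer face of the tray's upright front plate, 40 mm above the counter; the plate is 96 mm wide, 6 mm thick, from 14 to 59 mm above the counter, and faces the press's -x. Push here, along the press's +x. Moves with the tray; it lies 75 mm before the nest's centre.
- press_knob (a joint): how far the red knob is pressed down, in m: 0 released, 0.030 at its bottom stop; hold it at 0.015. A spring pushes it back: 3 N at first, 350 N/m more, and from about 9 mm the pad below also pushes on the soap, 1.4 N and 350 N/m more; about 12 N in all at 15 mm.
- knob_top (a point): centre of the flat top of the red knob (38 mm across, 18 mm high), 152 mm above the counter when released, goes down with the knob; press here straight down
- press_pad: round rubber pad, 32 mm across, on a spring at the knob's lower end; its underside is 56 mm above the counter when the knob is released, 8 mm above a soap lying in the nest with the tray home. Origin on the press's vertical axis, at counter level when released
Mind the look-alikes: they are no part of the job. Leave any turquoise or yellow look-alike of the soap_pink alone. Of the things that look like the press, the larger one is meant.

How it is judged:
By the outcome, as a careful person would: the job done as asked, in the order asked, and still so for the second after the job is handed in, while the arm keeps its last pose, push and grip.
It also fails if it takes over 54 s, if anything falls off the work surface, if the arm or the gripper's body presses on something with over 40 N, if the wrist force passes 120 N, or if a joint passes its speed limit or range.

### The arm

A 6-joint arm with a two-finger parallel gripper is mounted at the origin on a cart in front of the work surface, level with it; the furniture and walls round the work are solid. World frame = base frame: x ahead of the robot, y to its left, z up, the work surface at z = 0. Lengths are in m, angles in degrees, forces in N, time in s.
With the tool pointing down it reaches from about 0.375 to 0.9 m from the base axis. Payload 3.1 kg.
Tool frame: the origin (TCP) lies at the very end of the fingers, on their centre line; the grasp point (between the pads) lies 19 mm behind it; z points along the fingers, y is the line along which they close (so a half turn about z gives the same grasp; the last joint's range is limited). The gripper opens to 87 mm and grips with 3 to 60 N. Pads are 19 mm wide; open, the fingers measure 117 mm over their backs; the gripper's body (75 mm by 190 mm) begins 51 mm behind the grasp point.
Start: joints at [64.486, 30.224, 82.088, -0, 67.689, -10.227], TCP at [0.165, 0.603, 0.223] pointing down, gripper open.
Joint ranges: [-176.69, 176.69], [-43.24, 126.21], [12.49, 139.97], [-82, 262], [0, 151.66], [-163.58, 163.58]. Speed limits (degrees/s): [159.86, 159.86, 180, 180, 180, 180].

### API

Orientations are given as a 3x3 rotation matrix whose columns are the frame's x, y, z axes.
In Python, from rig import bot gives the robot as it stands.
- The arm moves only by the tool move_arm, never from a script. Its argument "increments" is a list of rows, each an object with "xyz": the shift along the tool's x, y, z in mm, a list of three; "roll": the turn about the tool's z in rad; "grip": the opening in per cent of the stroke, from 0 (shut) to 100 (fully open). A call has 1 to 5 rows; each row shifts and turns the commanded pose from where the row before left it, along the tool's axes as they then stand; what a row does not reach is not made up. A row lasts 1/12 s, in which the tool goes at most 41.7 mm and 7.16 degrees, less where a joint would pass 70% of its speed; a pose out of reach is approached as far as the arm can. A call is refused whole if a number of a shift passes 41.7 or a number of a turn 0.125, either way. A call with a gripper value outside its range is refused whole. The fingers move at their own pace and stop on an object; the grip force is fixed at half the most. Time passes only in rows, so rows that do not move let the fingers close. It gives the time, the measured TCP pose, the force, the opening and the grip force at its end, in the units of the state.
- bot.read_state(): the state, without advancing time (a new reading comes with each control period).
- bot.capture(name): name is "side" or "top"; returns (picture, depth): 384x512x3 uint8, red, green, blue; 384x512 float32, m along the optical axis (not along the pixel's ray), 0 where there is no reading.
- bot.camera_model(name): a dict with "intrinsics" (3x3 intrinsics, pixels), "D" ([k1, k2, p1, p2, k3] as OpenCV has them; the pictures are not rectified), "rvec" (rotation vector, rad) and "tvec" (3), from world to camera coordinates, as OpenCV has them. Camera axes: x right, y down, z forward; pixel columns grow to the right and rows downward; lengths in m; the calibration is good to about 2 mm. A picture is of the moment at which its call begins. camera_model takes no time and is no camera call.
- bot.hand_in(): hands the job in; it is judged then, once.
Trained networks look in the newest picture that a camera, given by its name, has taken for a name from the list of things; names that differ only in an ending like _2 or _b are one class to them, and where a whole thing is asked for, a point or a joint stands for the part that bears it (a point fixed in the world has none). Each returns a list of dicts, best first, with "conf" (0 to 1); they miss things now and then, are a little off and sometimes report something else, mostly with a low value. They report only what shows in the picture. A call takes as long as a camera call. They do not tell look-alikes from the thing itself.
- bot.spot_in(label, camera): "at" ([x, y, z] in m, in the coordinates of the camera as it stood for that picture, good to about 4 mm: the middle of the surface that is visible of it).
- bot.trace(label, camera): "mask" (384x512 bool, what is visible of it).
The state is a dict: "time_s": time; "joint_positions": joint angles; "qvel": joint speeds; "tau": joint torques, N m; "position": TCP position; "tcp_rot": TCP orientation; "force": force on the tool from outside, world axes, zero at the start; "moment": the same for the moment, N m; "opening": opening from 0.0 (shut) to 1.0 (fully open); "grasp_force": force on a finger pad.
Only numpy, scipy, OpenCV 4.12 (cv2) and the standard library are available. Lean on these libraries where they do the work, as an engineer would, in place of code of your own. Each camera call takes 0.05 s, during which the arm holds its last target. There are 200 camera calls.

## Working session

There is one attempt and no reset: what is moved stays moved. The work goes in short steps, Python scripts to look and compute and a tool call to move; the robot and the scene stay as the last step left them, time stands still between calls to the robot, and variables do not carry over. Pictures are saved under pics/ and viewed, at most 10 in all, crops included, and the job is handed in when it is done.

Besides the shell and the picture viewer there is one more tool, called after "Request:" as name(argument=value, ...) on one line, values as JSON. move_arm: Moves the arm, as the interface text tells. Its arguments: {"type":"object","properties":{"increments":{"type":"array"}},"required":["increments"]}

```bash
mkdir -p pics; ls; cat > h.py <<'E'
import numpy as np, cv2
from rig import bot
def cam(n):
    m=bot.camera_model(n); R=cv2.Rodrigues(np.array(m["rvec"],float))[0]; t=np.array(m["tvec"],float).ravel()
    return np.array(m["intrinsics"],float),np.array(m["D"],float),R,t
def c2w(n,p):
    K,D,R,t=cam(n); return (np.atleast_2d(p)-t)@R
def cloud(n,depth,mask=None):
    K,D,R,t=cam(n); v,u=np.nonzero((depth>0) if mask is None else (mask&(depth>0)))
    q=cv2.undistortPoints(np.c_[u,v].astype(float)[:,None],K,D)[:,0]; z=depth[v,u]
    return (np.c_[q*z[:,None],z]-t)@R,u,v
def proj(n,P):
    m=bot.camera_model(n);K,D,R,t=cam(n)
    return cv2.projectPoints(np.atleast_2d(P).astype(float),np.array(m["rvec"],float),np.array(m["tvec"],float),K,D)[0][:,0]
E
python3 - <<'E'
from h import *
ims=[]
for n in("top","side"):
    im,d=bot.capture(n); np.savez(f"{n}0.npz",im=im,d=d); ims.append(im)
    cv2.imwrite(f"pics/{n}0.png",cv2.resize(im[:,:,::-1],(800,600)))
    for l in("soap_pink","soap_green","soap_cream","oil_bottle","tape_roll","press","press_tray","nest","tray_front","knob_top"):
        for r in bot.spot_in(l,n)[:3]: print(n,l,round(r["conf"],2),c2w(n,r["at"]).round(3), proj(n,c2w(n,r["at"])).round())
s=bot.read_state(); print(s["time_s"],s["force"],s["opening"],s["tcp_rot"])
E
```

```text
pics
top soap_pink 0.78 [[0.649 0.188 0.027]] [[237. 157.]]
top soap_pink 0.7 [[0.543 0.107 0.028]] [[264. 191.]]
top soap_pink 0.23 [[0.559 0.483 0.024]] [[139. 187.]]
top soap_green 0.84 [[0.449 0.219 0.025]] [[227. 223.]]
top soap_cream 0.6 [[0.437 0.347 0.023]] [[184. 228.]]
top oil_bottle 0.54 [[ 0.422 -0.276  0.063]] [[397. 231.]]
top tape_roll 0.61 [[0.558 0.484 0.022]] [[138. 188.]]
top press 0.89 [[ 0.633 -0.03   0.021]] [[309. 162.]]
top press 0.75 [[ 0.39  -0.144  0.021]] [[349. 242.]]
top press_tray 0.97 [[ 0.569 -0.03   0.021]] [[310. 183.]]
top press_tray 0.89 [[ 0.37  -0.135  0.015]] [[346. 249.]]
top nest 0.83 [[ 0.573 -0.03   0.02 ]] [[310. 182.]]
top nest 0.66 [[ 0.366 -0.141  0.014]] [[348. 250.]]
top tray_front 0.86 [[ 0.565 -0.028  0.019]] [[309. 184.]]
top tray_front 0.73 [[ 0.37  -0.137  0.015]] [[347. 249.]]
top knob_top 0.53 [[ 0.633 -0.029  0.021]] [[309. 162.]]
side soap_pink 0.67 [[0.64  0.171 0.023]] [[271. 200.]]
side soap_pink 0.66 [[0.54  0.248 0.032]] [[238. 195.]]
side soap_pink 0.58 [[0.532 0.081 0.024]] [[254. 215.]]
side soap_green 0.6 [[0.441 0.2
[... 570 characters left out ...]
2 -0.04   0.022]] [[278. 230.]]
side press_tray 0.64 [[ 0.36  -0.149  0.019]] [[230. 263.]]
side nest 0.88 [[ 0.557 -0.04   0.025]] [[277. 229.]]
side nest 0.82 [[ 0.365 -0.146  0.018]] [[231. 262.]]
side nest 0.5 [[0.44  0.204 0.03 ]] [[216. 205.]]
side tray_front 0.96 [[ 0.361 -0.143  0.017]] [[230. 262.]]
side tray_front 0.74 [[ 0.563 -0.041  0.023]] [[278. 230.]]
side knob_top 0.48 [[ 0.663 -0.049  0.148]] [[309. 189.]]
side knob_top 0.41 [[ 0.39  -0.148  0.117]] [[239. 228.]]
1.1 [ 0.36836545 -0.19565819  0.32942493] 0.9998686816352126 [[-9.64609170e-01  2.63683804e-01  1.29033825e-06]
 [ 2.63683804e-01  9.64609170e-01 -2.47114382e-06]
 [-1.89627271e-06 -2.04344669e-06 -1.00000000e+00]]
```

View pics/top0.png

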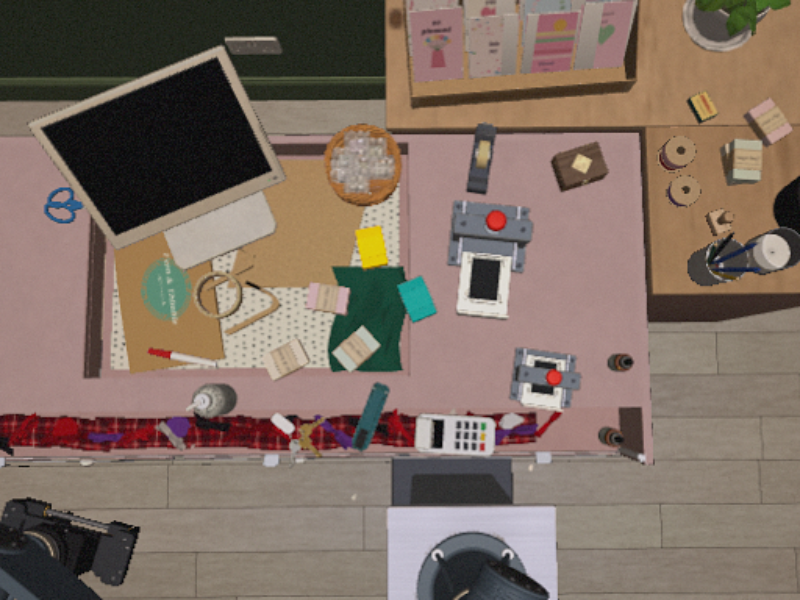

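View pics/side0.png

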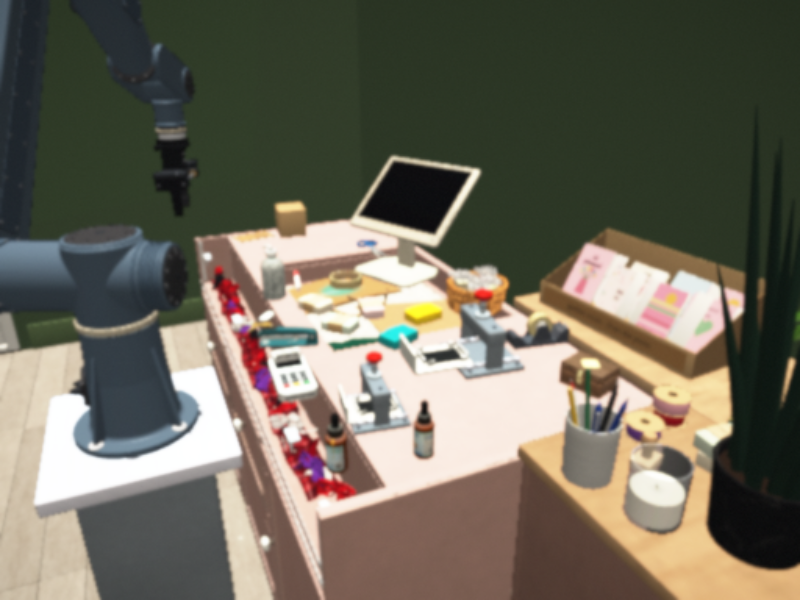

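The top view shows the pink bar at about (328,298) in the 800 px view, the green bar at (357,348) and the cream one at (288,358). The yellow (372,247) and turquoise (417,298) blocks are decoys. The large press is at (490,235), with its tray pulled out toward the robot and the nest at about (485,280). The side view agrees. Next I'll get exact poses from the depth.

```bash
python3 - <<'E'
from h import *
z=np.load("top0.npz"); im,d=z["im"],z["d"]
P,u,v=cloud("top",d); c=im[v,u].astype(int)
def rect(m,name):
    r=cv2.minAreaRect((P[m,:2]*1000).astype(np.float32)); print(name,m.sum(),np.round(r[0],1),np.round(r[1],1),round(r[2],1),"z",np.percentile(P[m,2],[5,50,95]).round(4))
    print(cv2.boxPoints(r).round(0).tolist())
def near(x,y,r): return np.hypot(P[:,0]-x,P[:,1]-y)<r
for n,x,y in(("pink",.543,.25),("green",.449,.219),("cream",.437,.347),("turq",.543,.107)): rect(near(x,y,.055)&(P[:,2]>.018)&(P[:,2]<.035),n)
for n,x,y in(("plain",.5,.05),("near",.55,.30),("far",.58,.2)): print(n,np.median(P[near(x,y,.01),2]).round(4))
red=(c[:,0]>150)&(c[:,1]<80)&(c[:,2]<80)
m=red&near(.65,-.04,.1)&(P[:,2]>.14); print("knob",m.sum(),P[m].mean(0).round(4)); rect(m,"knobrect")
rect(near(.57,-.03,.18)&(P[:,2]>.085)&(P[:,2]<.1),"beam")
w=c.min(1)>170
m=w&near(.56,-.03,.12)&(P[:,2]>.01)&(P[:,2]<.07); rect(m,"white")
rect(near(.57,-.03,.11)&(P[:,2]>.05)&(P[:,2]<.07)&(P[:,0]<.58),"frontplate")
rect(near(.57,-.03,.06)&(c.max(1)<70),"nestfloor")
m=near(.66,-.03,.14)&(P[:,2]>.007)&(P[:,2]<.014)&~w; rect(m,"base")
crop=im[130:240,180:345][:,:,::-1]; cv2.imwrite("pics/crop0.png",cv2.resize(crop,(800,533),interpolation=cv2.INTER_CUBIC))
E
```

```text
pink 397 [548.6 269.2] [70. 53.] 81.4 z [0.022  0.0264 0.0304]
[[517.0, 239.0], [570.0, 231.0], [580.0, 300.0], [528.0, 308.0]]
green 458 [451.4 218.2] [53.4 77.6] 41.0 z [0.0217 0.026  0.0302]
[[406.0, 230.0], [457.0, 171.0], [497.0, 206.0], [446.0, 265.0]]
cream 459 [432.5 352.3] [52.3 77.4] 27.1 z [0.0214 0.026  0.0306]
[[392.0, 375.0], [427.0, 306.0], [473.0, 330.0], [438.0, 399.0]]
turq 450 [546.2 101.6] [78.3 52.6] 22.8 z [0.0212 0.0262 0.0311]
[[500.0, 111.0], [520.0, 62.0], [593.0, 92.0], [572.0, 141.0]]
plain -0.0007
near 0.0252
far -0.0632
knob 117 [ 0.6688 -0.0411  0.1514]
knobrect 117 [669.3 -41.7] [30.8 30.7] 88.2 z [0.1476 0.1514 0.1549]
[[654.0, -57.0], [684.0, -58.0], [685.0, -27.0], [654.0, -26.0]]
beam 563 [669.9 -41.1] [149.2  41.4] 83.4 z [0.0894 0.0949 0.099 ]
[[641.0, -113.0], [682.0, -118.0], [699.0, 31.0], [658.0, 35.0]]
white 721 [581.8 -28.1] [112.1 145.6] 80.1 z [0.0146 0.0203 0.0573]
[[500.0, -71.0], [644.0, -96.0], [663.0, 15.0], [520.0, 40.0]]
frontplate 75 [512.5 -22.3] [96.4  6.6] 83.5 z [0.0532 0.0581 0.0622]
[[504.0, -70.0], [510.0, -71.0], [521.0, 25.0], [515.0, 26.0]]
nestfloor 427 [583.1 -31.2] [52.2 76.7] 83.6 z [0.0154 0.0201 0.0248]
[[542.0, -53.0], [618.0, -61.0], [624.0, -10.0], [548.0, -1.0]]
base 692 [670.5 -53.7] [236.1 225.1] 48.5 z [0.0078 0.011  0.0136]
[[508.0, -68.0], [676.0, -217.0], [833.0, -40.0], [664.0, 109.0]]
```

View pics/crop0.png

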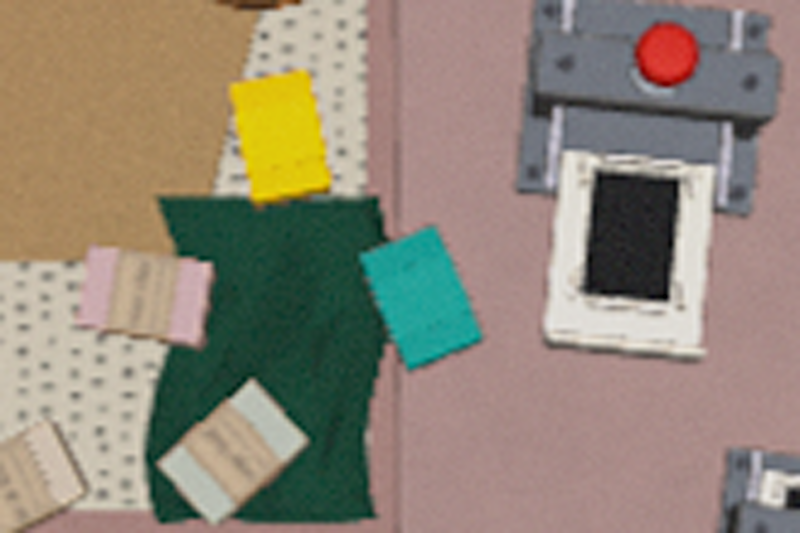

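The crop shows the pink bar with its brown band at about (145,297), clear of its neighbours, and the nest's black floor at (632,235) of the crop. The nest is at about (583,-31) mm and the press is yawed by about -6.5°. I'll refine the pink bar's pose and write a row planner.

```bash
cat >> h.py <<'E'
def plan(x,y,z,yaw,n,s=None,grip=100):
    """n equal rows from the given start [x,y,z mm, yaw of tool y] to target; tool pointing down"""
    if s is None:
        st=bot.read_state(); p=np.array(st["position"])*1000; R=np.array(st["tcp_rot"]); s=[*p,np.degrees(np.arctan2(R[1,1],R[0,1]))]
    print("from",np.round(s,1)); a=s[3]; d=(np.array([x,y,z])-s[:3])/n; r=round(np.radians(s[3]-yaw)/n,3)
    for i in range(n):
        c,t=np.cos(np.radians(a)),np.sin(np.radians(a)); Y=np.array([c,t,0]); X=np.array([-t,c,0])
        print(f'{{"xyz":[{d@X:.1f},{d@Y:.1f},{-d[2]:.1f}],"roll":{r},"grip":{grip}}},',end="\n" if i%5==4 else "")
        a-=np.degrees(r)
    print()
E
python3 - <<'E'
from h import *
z=np.load("top0.npz"); im,d=z["im"],z["d"]; P,u,v=cloud("top",d)
for r_ in(.05,.055,.06):
  m=(np.hypot(P[:,0]-.549,P[:,1]-.269)<r_)&(P[:,2]>.017)&(P[:,2]<.036)
  r=cv2.minAreaRect((P[m,:2]*1000).astype(np.float32)); print(r,m.sum(),P[m,:2].mean(0), cv2.boxPoints(r).round().tolist())
E
python3 -c "
from h import *
plan(549,272,180,-8,15)"
```

```text
((549.2659912109375, 273.3972473144531), (78.54622650146484, 52.98612976074219), 81.3804702758789) 457 [0.54873762 0.27263243] [[517.0, 239.0], [570.0, 231.0], [581.0, 308.0], [529.0, 316.0]]
((549.2659912109375, 273.3972473144531), (78.54622650146484, 52.98612976074219), 81.3804702758789) 457 [0.54873762 0.27263243] [[517.0, 239.0], [570.0, 231.0], [581.0, 308.0], [529.0, 316.0]]
((549.2659912109375, 273.3972473144531), (78.54622650146484, 52.98612976074219), 81.3804702758789) 457 [0.54873762 0.27263243] [[517.0, 239.0], [570.0, 231.0], [581.0, 308.0], [529.0, 316.0]]
from [164.7 602.9 222.5  74.7]
{"xyz":[-30.5,-14.5,2.8],"roll":0.096,"grip":100},{"xyz":[-31.8,-11.5,2.8],"roll":0.096,"grip":100},{"xyz":[-32.7,-8.4,2.8],"roll":0.096,"grip":100},{"xyz":[-33.4,-5.3,2.8],"roll":0.096,"grip":100},{"xyz":[-33.7,-2.0,2.8],"roll":0.096,"grip":100},
{"xyz":[-33.8,1.2,2.8],"roll":0.096,"grip":100},{"xyz":[-33.5,4.4,2.8],"roll":0.096,"grip":100},{"xyz":[-32.9,7.6,2.8],"roll":0.096,"grip":100},{"xyz":[-32.0,10.8,2.8],"roll":0.096,"grip":100},{"xyz":[-30.9,13.8,2.8],"roll":0.096,"grip":100},
{"xyz":[-29.4,16.7,2.8],"roll":0.096,"grip":100},{"xyz":[-27.7,19.4,2.8],"roll":0.096,"grip":100},{"xyz":[-25.7,22.0,2.8],"roll":0.096,"grip":100},{"xyz":[-23.5,24.3,2.8],"roll":0.096,"grip":100},{"xyz":[-21.0,26.5,2.8],"roll":0.096,"grip":100},
```

Request:
move_arm(increments=[{"xyz":[-30,-14,3],"roll":0.096,"grip":100},{"xyz":[-32,-11,3],"roll":0.096,"grip":100},{"xyz":[-33,-8,3],"roll":0.096,"grip":100},{"xyz":[-33,-5,3],"roll":0.096,"grip":100},{"xyz":[-34,-2,3],"roll":0.096,"grip":100}])

```text
time_s: 1.52
position: [0.2942, 0.4933, 0.2076]
tcp_rot: [[-0.731, 0.682, 0.0], [0.682, 0.731, 0.0], [0.0, 0.0, -1.0]]
force: [1.1, 0.3, 0.6]
opening: 1.0
grasp_force: 0.0
```

Request:
move_arm(increments=[{"xyz":[-34,1,3],"roll":0.096,"grip":100},{"xyz":[-33,4,3],"roll":0.096,"grip":100},{"xyz":[-33,8,3],"roll":0.096,"grip":100},{"xyz":[-32,11,3],"roll":0.096,"grip":100},{"xyz":[-31,14,3],"roll":0.096,"grip":100}])

```text
time_s: 1.93
position: [0.4227, 0.3829, 0.1926]
tcp_rot: [[-0.333, 0.943, 0.0], [0.943, 0.333, 0.0], [0.0, 0.0, -1.0]]
force: [-0.2, 1.1, 0.3]
opening: 0.998
grasp_force: 0.0
```

Request:
move_arm(increments=[{"xyz":[-29,17,3],"roll":0.096,"grip":100},{"xyz":[-28,19,3],"roll":0.096,"grip":100},{"xyz":[-26,22,3],"roll":0.096,"grip":100},{"xyz":[-23,24,3],"roll":0.096,"grip":100},{"xyz":[-21,26,3],"roll":0.096,"grip":100}])

```text
time_s: 2.35
position: [0.5499, 0.2727, 0.1775]
tcp_rot: [[0.141, 0.99, 0.0], [0.99, -0.141, 0.0], [0.0, 0.0, -1.0]]
force: [-0.0, 1.0, 0.0]
opening: 1.0
grasp_force: 0.0
```

```bash
python3 -c "
from h import *
plan(549.3,273.4,50,-8.6,5)
print(bot.read_state()['force'].round(2) if hasattr(bot.read_state()['force'],'round') else bot.read_state()['force'])"
```

```text
from [549.9 272.7 177.5  -8.1]
{"xyz":[0.1,-0.1,25.5],"roll":0.002,"grip":100},{"xyz":[0.1,-0.1,25.5],"roll":0.002,"grip":100},{"xyz":[0.1,-0.1,25.5],"roll":0.002,"grip":100},{"xyz":[0.1,-0.1,25.5],"roll":0.002,"grip":100},{"xyz":[0.1,-0.1,25.5],"roll":0.002,"grip":100},

[-0.03  0.96  0.04]
```

Request:
move_arm(increments=[{"xyz":[0.5,-0.7,27],"roll":0.008,"grip":100},{"xyz":[0,0,27],"roll":0,"grip":100},{"xyz":[0,0,27],"roll":0,"grip":100},{"xyz":[0,0,27],"roll":0,"grip":100},{"xyz":[0,0,20],"roll":0,"grip":100}])

```text
time_s: 2.77
position: [0.5473, 0.274, 0.0474]
tcp_rot: [[0.144, 0.99, -0.002], [0.99, -0.144, -0.001], [-0.001, -0.002, -1.0]]
force: [-0.7, 0.0, 0.4]
opening: 1.001
grasp_force: 0.0
```

```bash
python3 -c "
from h import *
im,d=bot.capture('side'); cv2.imwrite('pics/s1.png',cv2.resize(im[150:270,170:330][:,:,::-1],(800,600),interpolation=cv2.INTER_CUBIC)); print(bot.read_state()['position'])"
```

```text
[0.54498636 0.27330801 0.04405147]
```

View pics/s1.png

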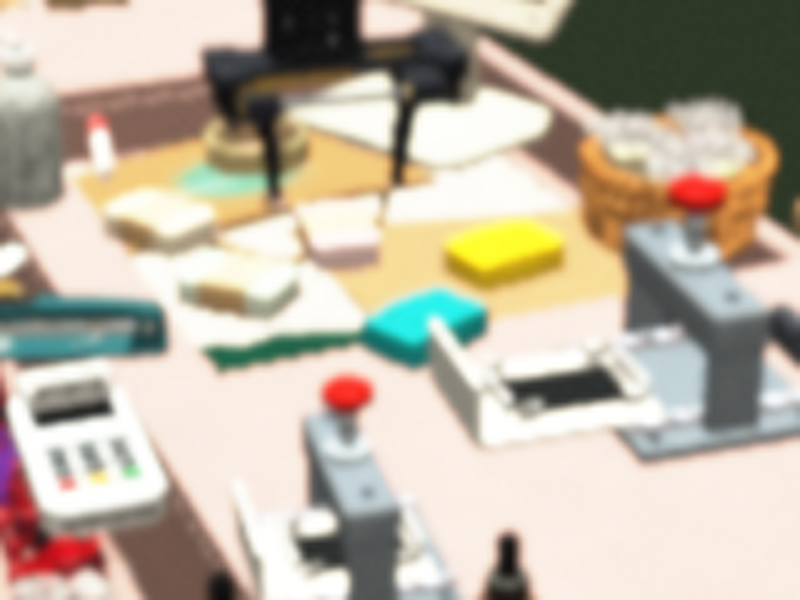

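The fingers (about (270,190) and (400,180) in the crop) stand on both sides of the pink bar at (340,235), with its sides free. I'll correct the 4 mm drift and go down.

Request:
move_arm(increments=[{"xyz":[0,4,10],"roll":0,"grip":100},{"xyz":[0,0,14],"roll":0,"grip":100},{"xyz":[0,0,12],"roll":0,"grip":100},{"xyz":[0,0,3],"roll":0,"grip":100},{"xyz":[0,0,0],"roll":0,"grip":100}])

```text
time_s: 3.23
position: [0.5518, 0.2739, 0.0101]
tcp_rot: [[0.144, 0.99, -0.001], [0.99, -0.144, -0.0], [-0.0, -0.001, -1.0]]
force: [-0.3, 0.7, -0.3]
opening: 1.001
grasp_force: 0.0
```

Request:
move_arm(increments=[{"xyz":[-0.5,-3,3],"roll":0,"grip":100},{"xyz":[0,0,3],"roll":0,"grip":60},{"xyz":[0,0,0],"roll":0,"grip":30},{"xyz":[0,0,0],"roll":0,"grip":0},{"xyz":[0,0,0],"roll":0,"grip":0}])

```text
time_s: 3.65
position: [0.5492, 0.274, 0.005]
tcp_rot: [[0.143, 0.99, 0.001], [0.99, -0.143, 0.0], [0.0, 0.001, -1.0]]
force: [-0.2, 0.2, -0.3]
opening: 0.782
grasp_force: 0.0
```

Request:
move_arm(increments=[{"xyz":[0,0,0],"roll":0,"grip":0},{"xyz":[0,0,0],"roll":0,"grip":0},{"xyz":[0,0,0],"roll":0,"grip":0},{"xyz":[0,0,0],"roll":0,"grip":0},{"xyz":[0,0,0],"roll":0,"grip":0}])

```text
time_s: 4.07
position: [0.5486, 0.2739, 0.0047]
tcp_rot: [[0.144, 0.99, -0.001], [0.99, -0.144, -0.0], [-0.0, -0.001, -1.0]]
force: [-1.5, -0.4, 2.7]
opening: 0.605
grasp_force: 30.0
```

Request:
move_arm(increments=[{"xyz":[0,0,-10],"roll":0,"grip":0},{"xyz":[0,0,-20],"roll":0,"grip":0},{"xyz":[0,0,-30],"roll":0,"grip":0},{"xyz":[0,0,-25],"roll":0,"grip":0},{"xyz":[0,0,-15],"roll":0,"grip":0}])

```text
time_s: 4.48
position: [0.5507, 0.2743, 0.1077]
tcp_rot: [[0.143, 0.99, 0.005], [0.99, -0.143, 0.001], [0.002, 0.005, -1.0]]
force: [0.2, 0.3, -1.2]
opening: 0.61
grasp_force: 30.0
```

```bash
python3 -c "
from h import *
plan(583.1,-31.2,105,-96.5,15,s=[549,274,105,-8.3],grip=0); s=bot.read_state(); print(s['position'],s['opening'],s['grasp_force'])"
```

```text
from [549.  274.  105.   -8.3]
{"xyz":[-19.8,5.2,-0.0],"roll":0.103,"grip":0},{"xyz":[-19.2,7.2,-0.0],"roll":0.103,"grip":0},{"xyz":[-18.3,9.1,-0.0],"roll":0.103,"grip":0},{"xyz":[-17.3,11.0,-0.0],"roll":0.103,"grip":0},{"xyz":[-16.1,12.7,-0.0],"roll":0.103,"grip":0},
{"xyz":[-14.7,14.3,-0.0],"roll":0.103,"grip":0},{"xyz":[-13.1,15.7,-0.0],"roll":0.103,"grip":0},{"xyz":[-11.5,17.0,-0.0],"roll":0.103,"grip":0},{"xyz":[-9.6,18.1,-0.0],"roll":0.103,"grip":0},{"xyz":[-7.7,19.0,-0.0],"roll":0.103,"grip":0},
{"xyz":[-5.7,19.6,-0.0],"roll":0.103,"grip":0},{"xyz":[-3.7,20.1,-0.0],"roll":0.103,"grip":0},{"xyz":[-1.6,20.4,-0.0],"roll":0.103,"grip":0},{"xyz":[0.5,20.5,-0.0],"roll":0.103,"grip":0},{"xyz":[2.6,20.3,-0.0],"roll":0.103,"grip":0},

[0.55067786 0.27431934 0.10774945] 0.6100554354086962 29.980876883491874
```

Request:
move_arm(increments=[{"xyz":[-20,5,0],"roll":0.103,"grip":0},{"xyz":[-19,7,0],"roll":0.103,"grip":0},{"xyz":[-18,9,0],"roll":0.103,"grip":0},{"xyz":[-17,11,0],"roll":0.103,"grip":0},{"xyz":[-16,13,0],"roll":0.103,"grip":0}])

```text
time_s: 4.9
position: [0.5608, 0.1719, 0.1051]
tcp_rot: [[0.616, 0.788, 0.001], [0.788, -0.616, -0.0], [0.001, 0.001, -1.0]]
force: [0.8, 0.3, -1.0]
opening: 0.612
grasp_force: 30.0
```

Request:
move_arm(increments=[{"xyz":[-15,14,0],"roll":0.103,"grip":0},{"xyz":[-13,16,0],"roll":0.103,"grip":0},{"xyz":[-12,17,0],"roll":0.103,"grip":0},{"xyz":[-10,18,0],"roll":0.103,"grip":0},{"xyz":[-8,19,0],"roll":0.103,"grip":0}])

```text
time_s: 5.32
position: [0.5712, 0.0689, 0.105]
tcp_rot: [[0.924, 0.382, 0.001], [0.382, -0.924, -0.0], [0.001, 0.001, -1.0]]
force: [-0.1, -0.2, -0.4]
opening: 0.608
grasp_force: 30.0
```

Request:
move_arm(increments=[{"xyz":[-6,20,0],"roll":0.103,"grip":0},{"xyz":[-4,20,0],"roll":0.103,"grip":0},{"xyz":[-2,20,0],"roll":0.103,"grip":0},{"xyz":[1,20,0],"roll":0.103,"grip":0},{"xyz":[3,20,0],"roll":0.103,"grip":0}])

```text
time_s: 5.73
position: [0.5826, -0.0321, 0.105]
tcp_rot: [[0.992, -0.123, 0.001], [-0.123, -0.992, -0.0], [0.001, 0.0, -1.0]]
force: [0.7, -0.6, -1.1]
opening: 0.607
grasp_force: 30.0
```

Request:
move_arm(increments=[{"xyz":[0,0,0],"roll":0,"grip":0},{"xyz":[0,0,0],"roll":0,"grip":0},{"xyz":[0,0,0],"roll":0,"grip":0}])

```text
time_s: 5.98
position: [0.5821, -0.0305, 0.1047]
tcp_rot: [[0.993, -0.117, -0.0], [-0.117, -0.993, 0.0], [-0.0, -0.0, -1.0]]
force: [-0.0, 0.2, -0.9]
opening: 0.61
grasp_force: 30.0
```

```bash
python3 -c "
from h import *
im,d=bot.capture('side'); np.savez('side2.npz',im=im,d=d)
im2,d2=bot.capture('top'); np.savez('top2.npz',im=im2,d=d2)
a=cv2.resize(im[150:270,210:330],(400,400)); b=cv2.resize(im2[110:230,240:360],(400,400)); cv2.imwrite('pics/s2.png',np.hstack([a,b])[:,:,::-1])
plan(583.1,-31.2,60,-96.5,3,grip=0); s=bot.read_state(); print(s['position'],s['opening'],s['force'])"
```

```text
from [581.9 -29.9 104.6 -96.7]
{"xyz":[0.4,0.4,14.9],"roll":-0.001,"grip":0},{"xyz":[0.4,0.4,14.9],"roll":-0.001,"grip":0},{"xyz":[0.4,0.4,14.9],"roll":-0.001,"grip":0},
[ 0.58194167 -0.02987793  0.10461191] 0.6085762772649111 [ 0.09354784 -0.27412594 -1.20379246]
```

View pics/s2.png

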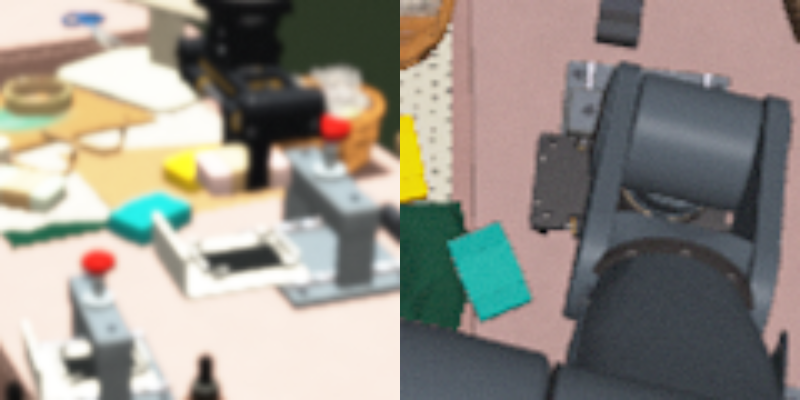

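The soap hangs in the gripper above the nest (side crop: soap at about (240,165), nest at (240,255)). Before lowering I'll compare the two along the press x-axis in the side depth.

```bash
python3 - <<'E'
from h import *
ex=np.array([.9936,-.1132]); ey=np.array([.1132,.9936]); o=np.array([.583,-.0312])
for n in("side2.npz",):
    z=np.load(n); im,d=z["im"],z["d"]; P,u,v=cloud("side",d); c=im[v,u].astype(int)
    Q=(P[:,:2]-o); a,b=Q@ex*1000,Q@ey*1000
    pk=(abs(a)<70)&(abs(b)<60)&(P[:,2]>.085)&(P[:,2]<.135)&(c[:,0]>140)
    dk=(abs(a)<60)&(abs(b)<45)&(P[:,2]>.005)&(P[:,2]<.03)&(c.max(1)<90)
    pl=(a<-55)&(a>-100)&(abs(b)<60)&(P[:,2]>.02)&(P[:,2]<.06)&(c.min(1)>150)
    for k,m in(("soap",pk),("nest",dk),("plate",pl)): print(k,m.sum(),"x",np.percentile(a[m],[1,4,50,96,99]).round(1),"y",np.percentile(b[m],[1,4,50,96,99]).round(1),"z",np.percentile(P[m,2],[2,50,98]).round(3))
E
```

```text
soap 318 x [-43.6 -43.  -17.1  68.2  69.7] y [-53.2 -33.3 -17.2  30.3  45.9] z [0.096 0.123 0.131]
nest 95 x [-33.5 -29.9   3.   27.4  30.6] y [-20.4 -18.4  -2.5  12.7  14.8] z [0.021 0.023 0.025]
plate 81 x [-78.  -77.7 -75.5 -56.4 -56.1] y [-51.9 -49.9 -34.7  36.2  39.9] z [0.02  0.033 0.06 ]
```

Request:
move_arm(increments=[{"xyz":[1,1,12],"roll":0,"grip":0},{"xyz":[0.3,0.3,18],"roll":0,"grip":0},{"xyz":[0,0,12],"roll":0,"grip":0},{"xyz":[0,0,10],"roll":0,"grip":0},{"xyz":[0,0,4],"roll":0,"grip":0}])

```text
time_s: 6.5
position: [0.582, -0.0316, 0.0463]
tcp_rot: [[0.993, -0.117, -0.004], [-0.117, -0.993, 0.001], [-0.004, -0.001, -1.0]]
force: [0.3, 1.0, -1.3]
opening: 0.606
grasp_force: 30.0
```

Request:
move_arm(increments=[{"xyz":[0,0,8],"roll":0,"grip":0},{"xyz":[0,0,6],"roll":0,"grip":0},{"xyz":[0,0,5],"roll":0,"grip":0},{"xyz":[0,0,3],"roll":0,"grip":0},{"xyz":[0,0,0],"roll":0,"grip":0}])

```text
time_s: 6.92
position: [0.5832, -0.0323, 0.026]
tcp_rot: [[0.993, -0.118, -0.001], [-0.118, -0.993, 0.0], [-0.001, -0.0, -1.0]]
force: [0.3, -0.1, -0.3]
opening: 0.609
grasp_force: 30.0
```

Request:
move_arm(increments=[{"xyz":[0,0,1],"roll":0,"grip":0},{"xyz":[0,0,0.5],"roll":0,"grip":0},{"xyz":[0,0,0],"roll":0,"grip":0}])

```text
time_s: 7.17
position: [0.5837, -0.0324, 0.0254]
tcp_rot: [[0.993, -0.118, 0.001], [-0.118, -0.993, -0.0], [0.001, 0.0, -1.0]]
force: [-0.6, 0.1, -0.8]
opening: 0.607
grasp_force: 30.0
```

```bash
python3 -c "
from h import *
im,d=bot.capture('side'); np.savez('side3.npz',im=im,d=d)
cv2.imwrite('pics/s3.png',cv2.resize(im[180:250,240:330],(800,600),interpolation=cv2.INTER_CUBIC)[:,:,::-1])"
```

```text
(no output)
```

View pics/s3.png

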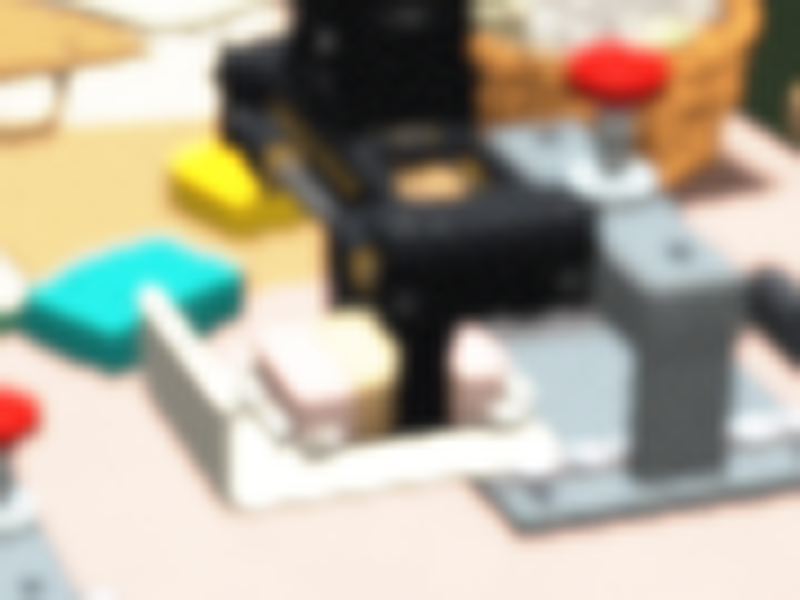

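The soap sits inside the nest walls, between the front wall at about (290,430) and the rear wall at (515,395). It is level, and the fingers are in the open side gaps. I'll release it and rise.

Request:
move_arm(increments=[{"xyz":[0,0,0.5],"roll":0,"grip":62},{"xyz":[0,0,0],"roll":0,"grip":70},{"xyz":[0,0,0],"roll":0,"grip":85},{"xyz":[0,0,0],"roll":0,"grip":100},{"xyz":[0,0,0],"roll":0,"grip":100}])

```text
time_s: 7.63
position: [0.5836, -0.0324, 0.0247]
tcp_rot: [[0.993, -0.118, 0.0], [-0.118, -0.993, -0.0], [0.0, 0.0, -1.0]]
force: [-0.4, -0.4, 0.9]
opening: 0.831
grasp_force: 0.0
```

Request:
move_arm(increments=[{"xyz":[0,0,-8],"roll":0,"grip":100},{"xyz":[0,0,-20],"roll":0,"grip":100},{"xyz":[0,0,-25],"roll":0,"grip":100},{"xyz":[0,0,-25],"roll":0,"grip":50},{"xyz":[0,0,-10],"roll":0,"grip":0}])

```text
time_s: 8.05
position: [0.5854, -0.0327, 0.1162]
tcp_rot: [[0.993, -0.118, 0.006], [-0.118, -0.993, -0.001], [0.006, 0.001, -1.0]]
force: [0.6, -0.3, -0.4]
opening: 0.922
grasp_force: 0.0
```

```bash
python3 - <<'E'
from h import *
im,d=bot.capture('side')
cv2.imwrite('pics/s4.png',cv2.resize(im[180:250,240:330],(800,600),interpolation=cv2.INTER_CUBIC)[:,:,::-1])
# behind the plate, then down
plan(583-75*.9936-45*.9936,-31.2+120*.1132,112,-96.5,5,grip=0)
E
```

```text
from [586.1 -32.9 116.9 -96.8]
{"xyz":[-24.7,-0.1,1.0],"roll":-0.001,"grip":0},{"xyz":[-24.7,-0.2,1.0],"roll":-0.001,"grip":0},{"xyz":[-24.7,-0.2,1.0],"roll":-0.001,"grip":0},{"xyz":[-24.7,-0.2,1.0],"roll":-0.001,"grip":0},{"xyz":[-24.7,-0.2,1.0],"roll":-0.001,"grip":0},
```

View pics/s4.png

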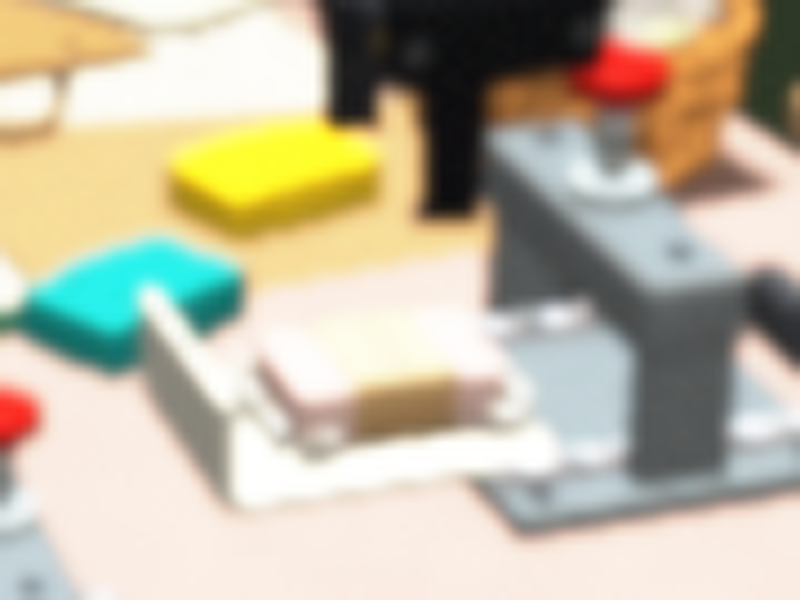

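The pink bar lies flat in the nest. Next I move behind the front plate with closed fingers.

Request:
move_arm(increments=[{"xyz":[-15,0,0],"roll":-0.003,"grip":0},{"xyz":[-22,0,0],"roll":0,"grip":0},{"xyz":[-26,0,0],"roll":0,"grip":0},{"xyz":[-26,0,0],"roll":0,"grip":0},{"xyz":[-15,0,0],"roll":0,"grip":0}])

```text
time_s: 8.52
position: [0.4758, -0.0192, 0.1116]
tcp_rot: [[0.993, -0.115, -0.006], [-0.115, -0.993, 0.002], [-0.006, -0.001, -1.0]]
force: [-1.1, 0.4, -0.8]
opening: 0.506
grasp_force: 0.0
```

Request:
move_arm(increments=[{"xyz":[0,0,5],"roll":0,"grip":0},{"xyz":[0,0,0],"roll":0,"grip":0}])

```text
time_s: 8.68
position: [0.4794, -0.0201, 0.1066]
tcp_rot: [[0.993, -0.115, -0.002], [-0.115, -0.993, 0.0], [-0.002, -0.0, -1.0]]
force: [0.2, -0.4, -0.1]
opening: 0.356
grasp_force: 0.0
```

```bash
python3 - <<'E'
from h import *
s=bot.read_state(); p=np.array(s['position'])[:2]*1000; q=p-[583,-31.2]; print(s['position'],s['opening'],q@[.9936,-.1132],q@[.1132,.9936]); R=np.array(s['tcp_rot']); print(np.degrees(np.arctan2(R[1,1],R[0,1])))
E
```

```text
[ 0.47936604 -0.02014898  0.10658738] 0.35561579216130035 -104.2216739708523 -0.7510686245228152
-96.61608996817496
```

Request:
move_arm(increments=[{"xyz":[0,-0.7,12],"roll":0,"grip":0},{"xyz":[0,0,18],"roll":0,"grip":0},{"xyz":[0,0,18],"roll":0,"grip":0},{"xyz":[0,0,15],"roll":0,"grip":0},{"xyz":[0,0,9],"roll":0,"grip":0}])

```text
time_s: 9.1
position: [0.4816, -0.02, 0.0336]
tcp_rot: [[0.993, -0.115, 0.0], [-0.115, -0.993, -0.0], [0.0, 0.0, -1.0]]
force: [0.7, 0.4, 0.3]
opening: 0.024
grasp_force: 0.0
```

Request:
move_arm(increments=[{"xyz":[4,0,0],"roll":0,"grip":0},{"xyz":[4,0,0],"roll":0,"grip":0},{"xyz":[4,0,0],"roll":0,"grip":0},{"xyz":[4,0,0],"roll":0,"grip":0},{"xyz":[4,0,0],"roll":0,"grip":0}])

```text
time_s: 9.52
position: [0.5001, -0.022, 0.0362]
tcp_rot: [[0.993, -0.114, -0.001], [-0.114, -0.993, -0.0], [-0.001, 0.0, -1.0]]
force: [-3.1, -0.7, 0.9]
opening: 0.005
grasp_force: 1.2
```

Request:
move_arm(increments=[{"xyz":[5,0,0],"roll":0,"grip":0},{"xyz":[6,0,0],"roll":0,"grip":0},{"xyz":[6,0,0],"roll":0,"grip":0},{"xyz":[6,0,0],"roll":0,"grip":0},{"xyz":[6,0,0],"roll":0,"grip":0}])

```text
time_s: 9.93
position: [0.5296, -0.0252, 0.0357]
tcp_rot: [[0.993, -0.115, 0.0], [-0.115, -0.993, 0.0], [0.0, -0.0, -1.0]]
force: [-2.3, 0.4, 1.8]
opening: -0.0
grasp_force: 1.3
```

Request:
move_arm(increments=[{"xyz":[7,0,0],"roll":0,"grip":0},{"xyz":[8,0,0],"roll":0,"grip":0},{"xyz":[8,0,0],"roll":0,"grip":0},{"xyz":[7,0,0],"roll":0,"grip":0},{"xyz":[6,0,0],"roll":0,"grip":0}])

```text
time_s: 10.35
position: [0.5659, -0.0294, 0.0355]
tcp_rot: [[0.993, -0.115, 0.001], [-0.115, -0.993, 0.0], [0.001, -0.0, -1.0]]
force: [-3.5, 0.7, 2.4]
opening: 0.007
grasp_force: 1.2
```

Request:
move_arm(increments=[{"xyz":[4,0,0],"roll":0,"grip":0},{"xyz":[3,0,0],"roll":0,"grip":0},{"xyz":[3,0,0],"roll":0,"grip":0},{"xyz":[2,0,0],"roll":0,"grip":0},{"xyz":[2,0,0],"roll":0,"grip":0}])

```text
time_s: 10.77
position: [0.5785, -0.0309, 0.0354]
tcp_rot: [[0.993, -0.115, -0.0], [-0.115, -0.993, 0.0], [-0.0, -0.0, -1.0]]
force: [-1.8, 1.3, 0.6]
opening: 0.011
grasp_force: 1.1
```

Request:
move_arm(increments=[{"xyz":[2,0,0],"roll":0,"grip":0},{"xyz":[2,0,0],"roll":0,"grip":0},{"xyz":[1,0,0],"roll":0,"grip":0},{"xyz":[0,0,0],"roll":0,"grip":0}])

```text
time_s: 11.1
position: [0.5818, -0.0313, 0.0354]
tcp_rot: [[0.993, -0.115, -0.004], [-0.115, -0.993, 0.001], [-0.004, -0.0, -1.0]]
force: [-5.4, 1.6, 2.8]
opening: 0.004
grasp_force: 2.5
```

Request:
move_arm(increments=[{"xyz":[1,0,0],"roll":0,"grip":0},{"xyz":[1,0,0],"roll":0,"grip":0},{"xyz":[0,0,0],"roll":0,"grip":0}])

```text
time_s: 11.35
position: [0.5818, -0.0313, 0.0354]
tcp_rot: [[0.993, -0.114, -0.008], [-0.114, -0.993, 0.001], [-0.008, -0.0, -1.0]]
force: [-7.7, 1.4, 6.2]
opening: 0.008
grasp_force: 4.1
```

Request:
move_arm(increments=[{"xyz":[1.5,0,0],"roll":0,"grip":0},{"xyz":[1.5,0,0],"roll":0,"grip":0},{"xyz":[0,0,0],"roll":0,"grip":0},{"xyz":[0,0,0],"roll":0,"grip":0}])

```text
time_s: 11.68
position: [0.5818, -0.0312, 0.0355]
tcp_rot: [[0.993, -0.114, -0.014], [-0.114, -0.993, 0.002], [-0.014, -0.0, -1.0]]
force: [-13.4, 0.4, 10.2]
opening: 0.001
grasp_force: 6.6
```

```bash
python3 - <<'E'
from h import *
im,d=bot.capture('side')
cv2.imwrite('pics/s5.png',cv2.resize(im[175:245,250:340],(800,600),interpolation=cv2.INTER_CUBIC)[:,:,::-1])
P,u,v=cloud("side",d); c=im[v,u].astype(int); Q=P[:,:2]-[.669,-.0413]; a,b=Q@[.9936,-.1132]*1000,Q@[.1132,.9936]*1000
m=(abs(b)<60)&(a<-40)&(a>-110)&(P[:,2]>.03)&(P[:,2]<.07)&(c.min(1)>130); print("plate",m.sum(),np.percentile(a[m],[1,5,50,95]).round(1))
print(bot.read_state()['position'],bot.read_state()['force'])
E
```

```text
plate 94 [-95.2 -77.1 -71.4 -40.4]
[ 0.5817797  -0.03124186  0.03547253] [-13.14461752   1.37192341  10.32349128]
```

View pics/s5.png

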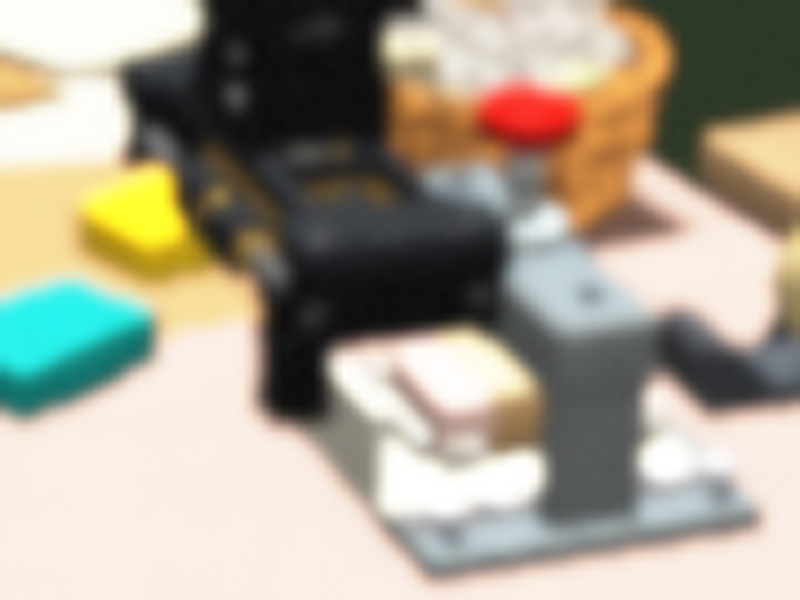

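The tray is home: the plate is against a hard stop with 13 N and no travel, and the soap sits under the beam with the plate about 75 mm before the axis. I'll back off, rise and move over the knob.

Request:
move_arm(increments=[{"xyz":[-5,0,0],"roll":0,"grip":0},{"xyz":[-8,0,0],"roll":0,"grip":0},{"xyz":[-12,0,0],"roll":0,"grip":0},{"xyz":[-8,0,-10],"roll":0,"grip":0},{"xyz":[0,0,-25],"roll":0,"grip":0}])

```text
time_s: 12.15
position: [0.5519, -0.0277, 0.0686]
tcp_rot: [[0.993, -0.115, -0.008], [-0.115, -0.993, 0.002], [-0.008, -0.001, -1.0]]
force: [-0.2, 0.8, -0.2]
opening: 0.005
grasp_force: 0.0
```

Request:
move_arm(increments=[{"xyz":[0,0,-30],"roll":0,"grip":0},{"xyz":[0,0,-35],"roll":0,"grip":0},{"xyz":[0,0,-35],"roll":0,"grip":0},{"xyz":[0,0,-20],"roll":0,"grip":0},{"xyz":[0,0,0],"roll":0,"grip":0}])

```text
time_s: 12.57
position: [0.5601, -0.0295, 0.1968]
tcp_rot: [[0.993, -0.115, 0.014], [-0.115, -0.993, -0.004], [0.014, 0.002, -1.0]]
force: [-0.0, -0.9, 0.8]
opening: 0.003
grasp_force: 0.0
```

```bash
python3 - <<'E'
from h import *
im,d=bot.capture('side')
P,u,v=cloud("side",d); c=im[v,u].astype(int); Q=P[:,:2]-[.669,-.0413]; a,b=Q@[.9936,-.1132]*1000,Q@[.1132,.9936]*1000
m=(np.hypot(a,b)<60)&(P[:,2]>.12)&(c[:,0]>140)&(c[:,1]<80); print("knob",m.sum(),P[m].mean(0),np.percentile(P[m,2],[50,95]), (P[m].max(0)+P[m].min(0))/2)
plan(669,-41.3,185,-96.5,5,grip=0); s=bot.read_state(); print(s['position'],s['force'])
E
```

```text
knob 55 [ 0.66062549 -0.05269624  0.14941928] [0.14992381 0.15500631] [ 0.66284049 -0.05079519  0.14787166]
from [558.4 -29.1 194.2 -96.6]
{"xyz":[22.3,-0.1,1.8],"roll":-0.0,"grip":0},{"xyz":[22.3,-0.1,1.8],"roll":-0.0,"grip":0},{"xyz":[22.3,-0.1,1.8],"roll":-0.0,"grip":0},{"xyz":[22.3,-0.1,1.8],"roll":-0.0,"grip":0},{"xyz":[22.3,-0.1,1.8],"roll":-0.0,"grip":0},

[ 0.55836419 -0.02911117  0.19424027] [-0.96089811 -0.45684916 -0.40874536]
```

Request:
move_arm(increments=[{"xyz":[15,0,0],"roll":0,"grip":0},{"xyz":[27,0,0],"roll":0,"grip":0},{"xyz":[30,0,0],"roll":0,"grip":0},{"xyz":[25,0,0],"roll":0,"grip":0},{"xyz":[14,0,0],"roll":0,"grip":0}])

```text
time_s: 13.03
position: [0.6685, -0.0418, 0.1892]
tcp_rot: [[0.993, -0.115, 0.001], [-0.115, -0.993, -0.0], [0.001, 0.0, -1.0]]
force: [0.1, -0.1, 0.9]
opening: 0.006
grasp_force: 0.0
```

Request:
move_arm(increments=[{"xyz":[0,0,8],"roll":0,"grip":0},{"xyz":[0,0,8],"roll":0,"grip":0},{"xyz":[0,0,6],"roll":0,"grip":0},{"xyz":[0,0,0],"roll":0,"grip":0},{"xyz":[0,0,0],"roll":0,"grip":0}])

```text
time_s: 13.45
position: [0.6641, -0.0407, 0.1673]
tcp_rot: [[0.993, -0.115, -0.003], [-0.115, -0.993, 0.001], [-0.003, -0.0, -1.0]]
force: [0.3, -1.1, -0.2]
opening: 0.006
grasp_force: 0.0
```

```bash
python3 - <<'E'
from h import *
im,d=bot.capture('side'); 
cv2.imwrite('pics/s6.png',cv2.resize(im[150:240,250:370],(800,600),interpolation=cv2.INTER_CUBIC)[:,:,::-1])
plan(669,-41.3,160,-96.5,1,grip=0); s=bot.read_state(); print(s['position'],s['force'])
E
```

```text
from [664.9 -40.9 168.1 -96.6]
{"xyz":[4.1,-0.1,8.1],"roll":-0.002,"grip":0},
[ 0.66490887 -0.04090607  0.16812274] [0.81345786 0.51835682 0.15433566]
```

View pics/s6.png

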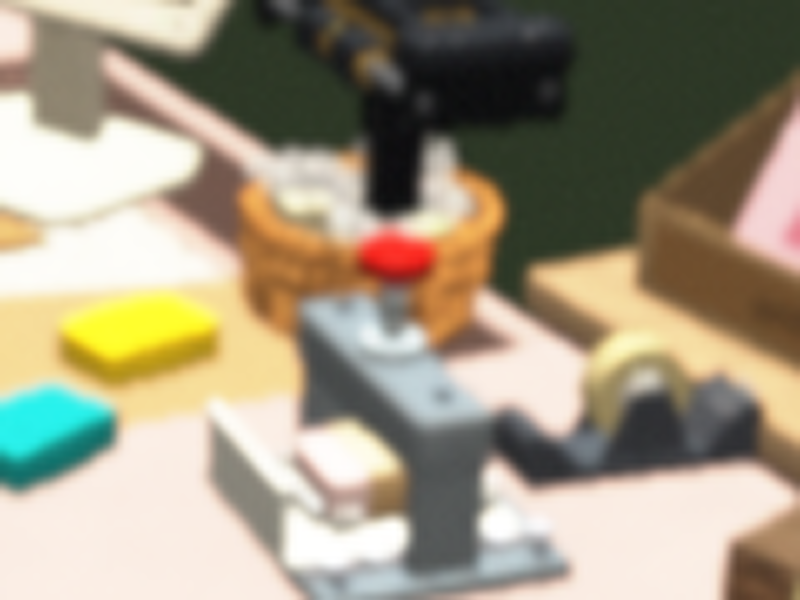

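The closed fingers are above the knob at (397,255) and about 4 mm toward the robot from its centre. I'll correct that and go down to contact.

Request:
move_arm(increments=[{"xyz":[3.5,0,3],"roll":0,"grip":0},{"xyz":[0,0,4],"roll":0,"grip":0},{"xyz":[0,0,3],"roll":0,"grip":0},{"xyz":[0,0,2],"roll":0,"grip":0},{"xyz":[0,0,0],"roll":0,"grip":0}])

```text
time_s: 13.92
position: [0.669, -0.0414, 0.1559]
tcp_rot: [[0.993, -0.115, -0.001], [-0.115, -0.993, 0.0], [-0.001, -0.0, -1.0]]
force: [0.7, 0.3, -0.7]
opening: 0.002
grasp_force: 0.0
```

Request:
move_arm(increments=[{"xyz":[0,0,1],"roll":0,"grip":0},{"xyz":[0,0,1],"roll":0,"grip":0},{"xyz":[0,0,1],"roll":0,"grip":0},{"xyz":[0,0,0],"roll":0,"grip":0}])

```text
time_s: 14.25
position: [0.6694, -0.0415, 0.1534]
tcp_rot: [[0.993, -0.115, -0.0], [-0.115, -0.993, 0.0], [-0.0, -0.0, -1.0]]
force: [-0.2, -0.4, -0.1]
opening: 0.008
grasp_force: 0.0
```

Request:
move_arm(increments=[{"xyz":[0,0,1],"roll":0,"grip":0},{"xyz":[0,0,1],"roll":0,"grip":0},{"xyz":[0,0,0],"roll":0,"grip":0}])

```text
time_s: 14.5
position: [0.6697, -0.0415, 0.1517]
tcp_rot: [[0.993, -0.115, 0.0], [-0.115, -0.993, -0.0], [0.0, 0.0, -1.0]]
force: [0.2, 0.2, 1.8]
opening: 0.005
grasp_force: 0.8
```

Request:
move_arm(increments=[{"xyz":[0,0,1],"roll":0,"grip":0},{"xyz":[0,0,1],"roll":0,"grip":0},{"xyz":[0,0,1],"roll":0,"grip":0},{"xyz":[0,0,1],"roll":0,"grip":0},{"xyz":[0,0,0],"roll":0,"grip":0}])

```text
time_s: 14.92
position: [0.6697, -0.0415, 0.1476]
tcp_rot: [[0.993, -0.115, 0.0], [-0.115, -0.993, -0.0], [0.0, 0.0, -1.0]]
force: [-0.5, 0.7, 2.7]
opening: 0.007
grasp_force: 1.6
```

Request:
move_arm(increments=[{"xyz":[0,0,1.5],"roll":0,"grip":0},{"xyz":[0,0,1.5],"roll":0,"grip":0},{"xyz":[0,0,1.5],"roll":0,"grip":0},{"xyz":[0,0,1],"roll":0,"grip":0},{"xyz":[0,0,0],"roll":0,"grip":0}])

```text
time_s: 15.33
position: [0.6697, -0.0416, 0.1425]
tcp_rot: [[0.993, -0.115, 0.0], [-0.115, -0.993, -0.0], [0.0, 0.0, -1.0]]
force: [-2.3, -0.2, 7.1]
opening: 0.002
grasp_force: 3.5
```

Request:
move_arm(increments=[{"xyz":[0,0,1],"roll":0,"grip":0},{"xyz":[0,0,1],"roll":0,"grip":0},{"xyz":[0,0,1],"roll":0,"grip":0},{"xyz":[0,0,0],"roll":0,"grip":0},{"xyz":[0,0,0],"roll":0,"grip":0}])

```text
time_s: 15.75
position: [0.6697, -0.0415, 0.1401]
tcp_rot: [[0.993, -0.115, 0.001], [-0.115, -0.993, -0.0], [0.001, 0.0, -1.0]]
force: [-1.2, -0.3, 9.0]
opening: 0.005
grasp_force: 4.4
```

Request:
move_arm(increments=[{"xyz":[0,0,1.2],"roll":0,"grip":0},{"xyz":[0,0,1.2],"roll":0,"grip":0},{"xyz":[0,0,0.8],"roll":0,"grip":0},{"xyz":[0,0,0],"roll":0,"grip":0},{"xyz":[0,0,0],"roll":0,"grip":0}])

```text
time_s: 16.17
position: [0.6697, -0.0416, 0.1376]
tcp_rot: [[0.993, -0.115, 0.001], [-0.115, -0.993, -0.0], [0.001, 0.0, -1.0]]
force: [-3.0, 0.5, 11.3]
opening: 0.006
grasp_force: 5.6
```

```bash
python3 - <<'E'
from h import *
im,d=bot.capture('side'); 
a=cv2.resize(im[180:212,295:335],(750,600),interpolation=cv2.INTER_CUBIC)
cv2.imwrite('pics/s7.png',a[:,:,::-1])
F=[]
for i in range(4): bot.capture('side'); s=bot.read_state(); F.append([*s['position'],s['force'][2]])
print(np.round(F,4))
E
```

```text
[[ 0.6697 -0.0416  0.1376 11.0829]
 [ 0.6697 -0.0416  0.1376 11.4671]
 [ 0.6697 -0.0416  0.1376 11.6095]
 [ 0.6697 -0.0416  0.1376 11.0936]]
```

View pics/s7.png

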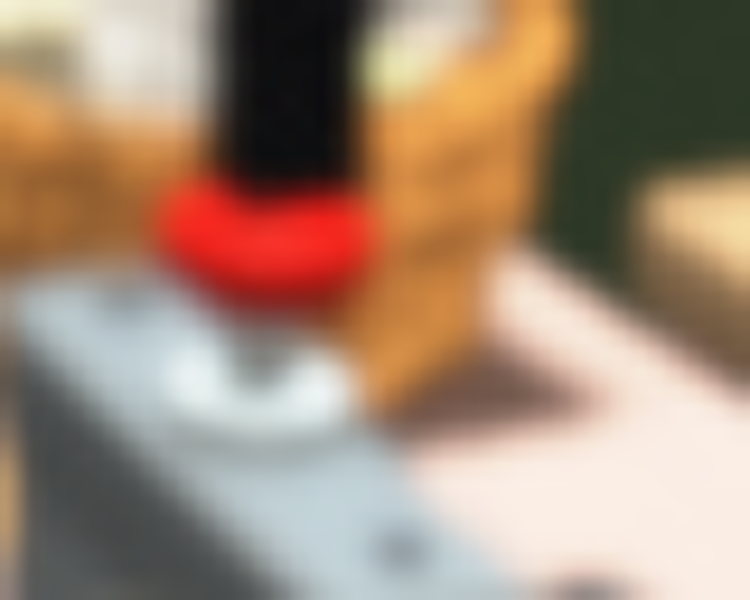

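The fingers press the knob centrally, and the dark line is just above the collar at (258,370). The depth is 14.4 mm, so about 0.6 mm is left.

Request:
move_arm(increments=[{"xyz":[0,0,0.4],"roll":0,"grip":0},{"xyz":[0,0,0.3],"roll":0,"grip":0},{"xyz":[0,0,0],"roll":0,"grip":0},{"xyz":[0,0,0],"roll":0,"grip":0},{"xyz":[0,0,0],"roll":0,"grip":0}])

```text
time_s: 16.83
position: [0.6697, -0.0416, 0.1375]
tcp_rot: [[0.993, -0.115, 0.001], [-0.115, -0.993, -0.0], [0.001, 0.0, -1.0]]
force: [-3.4, 0.2, 13.1]
opening: 0.005
grasp_force: 6.9
```

```bash
python3 - <<'E'
from h import *
F=[]
for i in range(5): im,d=bot.capture('side'); s=bot.read_state(); F.append([*s['position'],s['force'][2]])
print(np.round(F,5))
E
```

```text
[[ 0.66974 -0.04157  0.13758 13.17465]
 [ 0.66974 -0.04157  0.13759 13.37496]
 [ 0.66975 -0.04156  0.13759 13.92974]
 [ 0.66974 -0.04155  0.13757 13.70815]
 [ 0.66974 -0.04158  0.13758 13.44395]]
```

Request:
move_arm(increments=[{"xyz":[0,0,0.3],"roll":0,"grip":0},{"xyz":[0,0,0.2],"roll":0,"grip":0},{"xyz":[0,0,0],"roll":0,"grip":0},{"xyz":[0,0,0],"roll":0,"grip":0},{"xyz":[0,0,0],"roll":0,"grip":0}])

```text
time_s: 17.5
position: [0.6698, -0.0416, 0.1376]
tcp_rot: [[0.993, -0.115, 0.001], [-0.115, -0.993, -0.001], [0.001, 0.0, -1.0]]
force: [-5.0, 1.8, 16.3]
opening: 0.003
grasp_force: 7.9
```

The knob stopped moving at 14.4 mm while the force rose, so I'll measure its height and the stem line numerically before pressing further.

```bash
python3 - <<'E'
from h import *
def red(im):
    c=im.astype(int); m=np.zeros(im.shape[:2],bool); m[170:215,290:330]=True
    m&=(c[:,:,0]>130)&(c[:,:,1]<90)&(c[:,:,2]<90); return m
im0=np.load('side0.npz') if False else np.load('side0.npz') if __import__('os').path.exists('side0.npz') else None
z=np.load('side0.npz'); z2=np.load('side3.npz'); im,d=bot.capture('side')
for n,i,dd in(("0",z['im'],z['d']),("3",z2['im'],z2['d']),("now",im,d)):
    m=red(i); v,u=np.nonzero(m); P,_,_=cloud('side',dd,m); print(n,m.sum(),u.mean().round(2),v.mean().round(2),"rows",v.min(),v.max(),"z",np.median(P[:,2]).round(4),P[:,2].mean().round(4))
B=np.array([.669,-.0413,.145]); print("px per mm z",(proj('side',B)-proj('side',B-[0,0,.015]))[0])
K=np.array([.669,-.0413,0]); print("collar rim/knob bottom px",proj('side',np.array([K+[0,0,.104],K+[0,0,.119],K+[0,0,.137]])).round(1).tolist())
print("stem column",[(r,im[r,307:311].mean(1).round(0).tolist()) for r in range(196,206)])
E
```

```text
0 65 308.74 188.85 rows 186 192 z 0.1494 0.143
3 65 308.46 188.85 rows 186 192 z 0.1494 0.1433
now 69 308.94 192.46 rows 189 196 z 0.1366 0.1302
px per mm z [ 0.22634318 -4.41961823]
collar rim/knob bottom px [[308.7, 200.3], [308.9, 196.0], [309.2, 190.7]]
stem column [(196, [88.0, 80.0, 78.0, 76.0]), (197, [123.0, 106.0, 104.0, 104.0]), (198, [151.0, 126.0, 125.0, 136.0]), (199, [170.0, 140.0, 141.0, 173.0]), (200, [194.0, 171.0, 178.0, 210.0]), (201, [216.0, 210.0, 214.0, 228.0]), (202, [205.0, 209.0, 211.0, 213.0]), (203, [174.0, 181.0, 181.0, 178.0]), (204, [172.0, 174.0, 174.0, 175.0]), (205, [188.0, 191.0, 193.0, 194.0])]
```

Request:
move_arm(increments=[{"xyz":[-1,0,0],"roll":0,"grip":0},{"xyz":[0,0,0.4],"roll":0,"grip":0},{"xyz":[0,0,0],"roll":0,"grip":0},{"xyz":[0,0,0],"roll":0,"grip":0}])

```text
time_s: 17.88
position: [0.6697, -0.0415, 0.1375]
tcp_rot: [[0.993, -0.115, 0.004], [-0.115, -0.993, -0.001], [0.004, 0.0, -1.0]]
force: [-3.4, -0.3, 16.3]
opening: 0.007
grasp_force: 8.0
```

Request:
move_arm(increments=[{"xyz":[0,0,-1.5],"roll":0,"grip":0},{"xyz":[0,0,-1.5],"roll":0,"grip":0},{"xyz":[0,0,-0.8],"roll":0,"grip":0},{"xyz":[0,0,0],"roll":0,"grip":0},{"xyz":[0,0,0],"roll":0,"grip":0}])

```text
time_s: 18.3
position: [0.6697, -0.0416, 0.1398]
tcp_rot: [[0.993, -0.115, 0.003], [-0.115, -0.993, -0.001], [0.003, 0.0, -1.0]]
force: [-0.8, 0.6, 9.0]
opening: 0.002
grasp_force: 4.7
```

Request:
move_arm(increments=[{"xyz":[0,0,1],"roll":0,"grip":0},{"xyz":[0,0,1],"roll":0,"grip":0},{"xyz":[0,0,1],"roll":0,"grip":0},{"xyz":[0,0,0],"roll":0,"grip":0},{"xyz":[0,0,0],"roll":0,"grip":0}])

```text
time_s: 18.72
position: [0.6697, -0.0416, 0.1376]
tcp_rot: [[0.993, -0.115, 0.003], [-0.115, -0.993, -0.001], [0.004, 0.0, -1.0]]
force: [-1.6, 1.4, 13.3]
opening: 0.005
grasp_force: 6.5
```

The knob meets something stiff at 14.4 mm, and the load is real since the pad force follows it. I'll check the tray's home position and the soap's height numerically in the side depth.

```bash
python3 - <<'E'
from h import *
ex,ey=np.array([.9936,-.1132]),np.array([.1132,.9936]); K=np.array([.669,-.0413])
D=[];C=[]
for i in range(4): im,d=bot.capture('side'); D.append(d); C.append(im)
d=np.median(D,0).astype(np.float32)
z=np.load('side0.npz')
for n,i,dd,off in(("start",z['im'],z['d'],-86.5),("now",C[0],d,0)):
    P,u,v=cloud('side',dd); c=i[v,u].astype(int); Q=P[:,:2]-K; a,b=Q@ex*1000-off,Q@ey*1000
    w=(c.min(1)>110)&(c.max(1)-c.min(1)<45)
    m=w&(abs(b)<46)&(a<-62)&(a>-95)&(P[:,2]>.036)&(P[:,2]<.058); print(n,"plate",m.sum(),np.percentile(a[m],[5,25,50,75,95]).round(1))
    m=w&(abs(b)<46)&(a<-62)&(a>-95)&(P[:,2]>.05)&(P[:,2]<.066); print(n,"plate top",m.sum(),np.percentile(a[m],[5,50,95]).round(1))
    if n=="now":
        for lo,hi in((-45,-32),(-32,-22),(-22,-12),(-12,0)):
            m=(abs(b)<24)&(a>lo)&(a<hi)&(P[:,2]>.03)&(P[:,2]<.075)&(c[:,0]>150); print("soap a",lo,hi,m.sum(),np.percentile(P[m,2],[5,50,90]).round(4) if m.sum() else None, np.percentile(b[m],[5,95]).round() if m.sum() else None)
        m=(c[:,0]>150)&(abs(b)<30)&(a<-20)&(a>-60)&(P[:,2]>.034)&(P[:,2]<.06); print("soap near end",np.percentile(a[m],[1,5,10]).round(1))
m2=None
print(bot.spot_in("tray_front","side")[:1],bot.read_state()['force'])
E
```

```text
start plate 60 [-78.  -77.2 -76.5 -76.2 -75.1]
start plate top 53 [-77.5 -76.2 -72.4]
now plate 73 [-77.4 -76.9 -76.6 -76.3 -75.6]
now plate top 59 [-77.3 -76.3 -72.5]
soap a -45 -32 53 [0.0309 0.0443 0.0491] [-22.  18.]
soap a -32 -22 19 [0.048  0.0487 0.0495] [-21.  19.]
soap a -22 -12 26 [0.0486 0.0502 0.0519] [-23.  21.]
soap a -12 0 5 [0.0492 0.0499 0.0503] [-24.  16.]
soap near end [-47.3 -41.7 -41.2]
[{'at': [-0.0656, 0.1964, 1.067], 'conf': 0.73}] [-1.9358389   0.63759357 12.37266489]
```

The tray is home (front-plate offset matches to about 0.1 mm), the soap is flat, and the knob is held at about 14.4 mm with about 12.5 N, which fits the stated 12 N at 15 mm. I'm handing it in.

```bash
python3 -c "
from h import *
print(bot.hand_in(), bot.read_state()['position'])"
```

```text
the job is handed in; nothing more can be done
the job is handed in; nothing more can be done
```

The job is handed in: the pink soap lies flat in the nest, the tray is fully home, and the knob is held at about 14.4 mm (target 15 mm) with about 12.5 N; it met stiff resistance there, cause unknown, and pushing harder did not move it further.

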